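# Clamp a glued portafilter rest in the bench clamp and keep the squeeze on

### The job

Put the freshly glued wooden portafilter rest (the small block with the notch in its top) upright on the bench clamp's bed, lengthwise and central, push it fully home against the fixed jaw and let go of it. Then pump the clamp's trigger, never pushing the moving jaw by hand, until the sprung pad meets the rest and is pressed about half of its travel into the jaw, never nearly all the way, which would crush the joint. The clamp has no lock, so finish while still holding the trigger squeezed, with the pad pressed in like that, and leave the other things on the table where they are.

Things in the scene. Friction and masses are not known exactly. Their poses are not given: they have to be found in the camera images.
- rest: Loose light-wood portafilter rest, 64 mm long (its x), 46 wide (y), 50 high, about 0.1 kg, dark glue line across its middle. A notch 32 long, 12 deep is cut across the middle of its top over the full width (38 high there). Origin: centre of underside, z up. Same either way round. On the table to the robot's left, in one of two places; the plain block is in the other.
- clamp: Bench bar clamp, fixed to the table on a dark wood base 340 x 90 x 12 mm. Origin: centre of the base's underside; x runs along the rod from trigger end to fixed jaw (roughly to the robot's left), z up. In this frame, mm: black housing x -160 to -75, top z 85; rod at z 55; bed 60 wide, x 35 to 150, top z 30. The seated rest's middle is at x 118, y 0.
- trigger: Grey upright bar behind the handle, 14 mm thick (clamp x), 26 wide, origin on its middle plane 80 mm above the table, top 85 above that. Slides along clamp +x towards the handle by 14 mm: clamp x -139 released, -125 squeezed. A 3 to 4 N spring returns it. Squeezing moves the jaw forward equally (up to 1 mm less per stroke), taking about 8 N plus the pad's force; on return the jaw stays.
- trigger_face (a point): Centre of the trigger's outer (rear, clamp -x) face, where a finger presses, 140 mm above the table.
- handle_top (a point): Centre of the top of the fixed black handle, 165 mm above the table (clamp x -104). The handle is 20 mm thick along clamp x (-114 to -94), 28 wide, and stands 80 mm over the housing. Handle and trigger measure 52 mm over their outer faces, 38 squeezed. The handle cannot move, so when evenly closing fingers squeeze, the one on the handle's side needs room to come in.
- jaw: Moving jaw: dark plate 12 thick, 50 x 50 mm, on a 12 mm rod sliding along clamp x through the housing. Origin: centre of the plate's front face (towards the fixed jaw), 55 mm above the table. Starts at clamp x 8 to 36 mm, goes forward to 93. Rod drag 4 N: it stays where left, but when the trigger is released a pad pressing harder than 4 N pushes it back.
- plunger (a joint): How far the sprung pad is pressed into the moving jaw, m: 0 free, 0.014 fully in. Spring 1.5 N per mm (half way, 7 mm, is about 10 N). The pad is a black rubber disc, 36 mm across, 10 thick, on a 12 mm stem in front of the jaw plate; free, its back stands 16 mm off the plate.
- pad_face (a point): Centre of the pad's front face, 55 mm above the table; 26 mm ahead of the jaw's origin when free.
- fixed_face (a point): Point on the fixed jaw's inner face (clamp x 150 mm), on the rod's line, 55 mm above the table. The fixed jaw is a dark plate 60 mm wide, its top 96 mm above the table.
- bed_center (a point): Centre of the bed's top surface, 30 mm above the table.
- plain_block: Bystander: loose plain light-wood block 88 x 46 x 30 mm, no notch. Origin: centre of the underside.
- tamper: Bystander: steel tamper standing upright, 58 mm across, 90 mm high, between the robot and the clamp. Origin: centre of its underside.
- jar: Bystander: amber glass jar with black cap, 72 mm across, 120 mm high. Origin: underside.
- driver: Bystander: screwdriver lying to the robot's right. Origin: underside, near its middle.
Not all that is in view belongs to the job. What is shaped like the rest but blue or turquoise is not meant.

How it is judged:
By the outcome, as a careful person would: the job done as asked, in the order asked, and still so for the second after the job is handed in, while the arm keeps its last pose, push and grip.
It also fails if it takes over 72 s, if anything falls off the work surface, if the arm or the gripper's body presses on something with over 40 N, if the wrist force passes 120 N, or if a joint passes its speed limit or range.

### The arm

A 6-joint arm with a two-finger parallel gripper is mounted at the origin on the work surface. World frame = base frame: x ahead of the robot, y to its left, z up, the work surface at z = 0. Lengths are in mm, angles in rad, forces in N, time in s.
With the tool pointing down it reaches from about 400 to 825 mm from the base axis. Payload 7 kg.
Tool frame: the origin (TCP) lies on the centre line of the jaws, within the pads' length; the fingertips stand 22 mm ahead of it and the grasp point (between the pads) lies 3 mm ahead of it; z points along the fingers, y is the line along which they close (so a half turn about z gives the same grasp; the last joint's range is limited). The gripper opens to 85 mm and grips with 20 to 120 N. Pads are 22 mm wide; open, the fingers measure 114 mm over their backs; the gripper's body (76 mm by 85 mm) begins 54 mm behind the grasp point. The pads swing forward as they close: fully open they stand 13 mm farther back than shut.
Start: joints at [1.461, 0.359, 0.012, 0, -1.224, -0.288], TCP at [261.495, 622.266, 253.302] pointing down, gripper open.
Joint ranges: [-3.07, 3.07], [-1.43, 2.12], [-1.02, 1.25], [-3.03, 1.67], [-3.05, -0], [-3.03, 3.03]. Speed limits (rad/s): [2.39, 2.39, 3.01, 3.14, 3.14, 3.14].

### API

Orientations are given as a 3x3 rotation matrix whose columns are the frame's x, y, z axes.
In Python, from bench import r, get_image, camera_model, ticket gives the robot as it stands.
- The arm moves only by the tool servo_tool, never from a script. Its arguments are lists of equal length, an entry for each row: "linear": the shift along the world's x, y, z in units of 40 mm (1.0 is 40 mm), a list of three; "twist": the turn about the world's z in units of 6 degrees (1.0 is 6 degrees). In form: {"linear": [[x, y, z], ...], "twist": [twist, ...]}. A call has 1 to 5 rows; each row is the pose to reach, as a shift and turn from the pose commanded when the call began; what a row does not reach only later rows make up. A row lasts 1/8 s, in which the tool goes at most 62.5 mm and 10.7 degrees, less where a joint would pass 70% of its speed; a pose out of reach is approached as far as the arm can. A call with a gripper value outside its range is refused whole. "claw" is the opening, from -1 (shut) to 1 (fully open), so that 0 is half open, set as the call begins (left out, the last holds). The fingers move at their own pace and stop on an object; "squeeze" is the grip in N (left out, the last holds). Time passes only in rows, so rows that repeat a pose let the fingers close. It gives the time, the measured TCP pose, the force, the opening and the grip force at its end, in the units of the state.
- r.state(): the state, without advancing time (a new reading comes with each control period).
- get_image(name): name is "side" or "top" or "wrist"; returns the picture (384x512x3 uint8, red, green, blue); there is no depth.
- camera_model(name): a dict with "K" (3x3 intrinsics, pixels), "R" (3x3) and "t" (3): a world point X has camera coordinates R X + t. Camera axes: x right, y down, z forward; pixel columns grow to the right and rows downward; lengths in mm; the calibration is good to about 2 mm. A picture is of the moment at which its call begins: read the wrist's pose just before it. camera_model takes no time and is no camera call; for the wrist camera it gives the pose at the moment of the call.
- ticket.hand_in(): hands the job in; it is judged then, once.
The state is a dict: "time": time; "qpos": joint angles; "joint_vel": joint speeds; "tau": joint torques, N m; "tool_pos": TCP position; "ee_rot": TCP orientation; "contact_force": force on the tool from outside, world axes, zero at the start; "moment": the same for the moment, N m; "gripper_width": finger opening in mm; "finger_force": force on a finger pad.
Only numpy, scipy, OpenCV 4.12 (cv2) and the standard library are available. Lean on these libraries where they do the work, as an engineer would, in place of code of your own. Each camera call takes 0.05 s, during which the arm holds its last target. There are 200 camera calls.

## Working session

There is one attempt and no reset: what is moved stays moved. The work goes in short steps, Python scripts to look and compute and a tool call to move; the robot and the scene stay as the last step left them, time stands still between calls to the robot, and variables do not carry over. Pictures are saved under pics/ and viewed, at most 10 in all, crops included, and the job is handed in when it is done.

Besides the shell and the picture viewer there is one more tool, called after "Request:" as name(argument=value, ...), one argument or row to a line, values as JSON. servo_tool: Moves the arm, as the interface text tells. Its arguments: {"type":"object","properties":{"linear":{"type":"array"},"twist":{"type":"array"},"claw":{"type":"number"},"squeeze":{"type":"number"}},"required":["linear","twist"]}

```bash
mkdir -p pics; python3 - <<'E'
from bench import r,get_image,camera_model
import cv2,numpy as np
s=r.state();print(s['time'],s['tool_pos'],np.round(s['ee_rot'],3).tolist(),s['gripper_width'])
for n in("top","side"):
    im=get_image(n);cv2.imwrite(f"pics/{n}0.png",im[:,:,::-1])
    m=camera_model(n);print(n,np.round(m['K'],1).tolist(),np.round(-m['R'].T@m['t']).tolist())
E
```

```text
0.0 [261.330756   621.85470351 252.38327828] [[0.922, -0.387, -0.0], [-0.387, -0.922, -0.002], [0.0, 0.002, -1.0]] 85.1383886250813
top [[416.1, 0.0, 260.0], [0.0, 416.1, 199.6], [0.0, 0.0, 1.0]] [343.0, -44.0, 1229.0]
side [[476.1, 0.0, 247.9], [0.0, 476.1, 196.4], [0.0, 0.0, 1.0]] [355.0, -885.0, 1086.0]
```

View pics/top0.png

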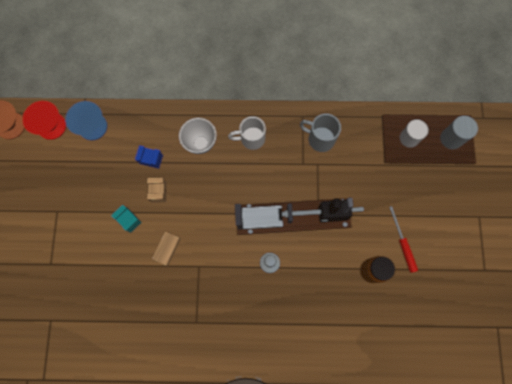

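View pics/side0.png

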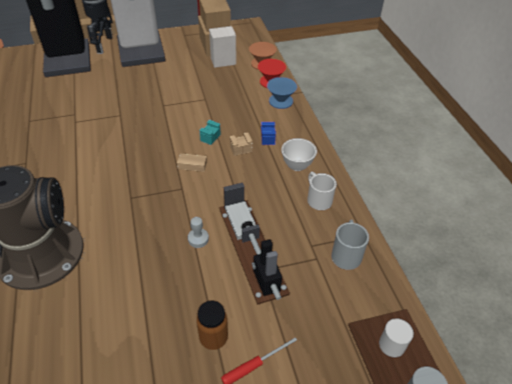

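The top view shows the rest (notched) near (155,189), the plain block at (166,248), and the clamp from (236,217) to (350,215), with the trigger at the right end. Blue and turquoise decoys are at (149,157) and (126,218). Next I'll measure on an enlarged crop.

```bash
cat > h.py <<'E'
from bench import r,get_image,camera_model
import cv2,numpy as np
def ray(m,u,v,z):
    d=m['R'].T@np.linalg.inv(m['K'])@np.array([u,v,1.]);c=-m['R'].T@m['t']
    return c+d*(z-c[2])/d[2]
def proj(m,X):
    p=(m['K']@(m['R']@np.asarray(X,float).T+m['t'][:,None])).T
    return p[:,:2]/p[:,2:]
E
python3 - <<'E'
from h import *
im=cv2.imread("pics/top0.png")
a=cv2.resize(im[140:270,130:370],None,fx=3.3,fy=3.3,interpolation=cv2.INTER_CUBIC)
cv2.imwrite("pics/crop1.png",a)
m=camera_model("top")
print(ray(m,155,189,50),ray(m,237,217,12),ray(m,350,215,12))
hsv=cv2.cvtColor(im,cv2.COLOR_BGR2HSV)
sub=im[172:206,140:172].astype(int); print(sub[17,::3].tolist())
E
```

```text
[636.39739335 274.28150565  50.        ] [563.17936851  34.69911059  12.        ] [ 573.47355902 -300.6581088    12.        ]
[[46, 73, 101], [48, 74, 102], [46, 74, 101], [83, 120, 153], [83, 117, 151], [89, 127, 163], [93, 132, 168], [91, 129, 163], [50, 72, 96], [48, 75, 102], [49, 77, 104]]
```

View pics/crop1.png

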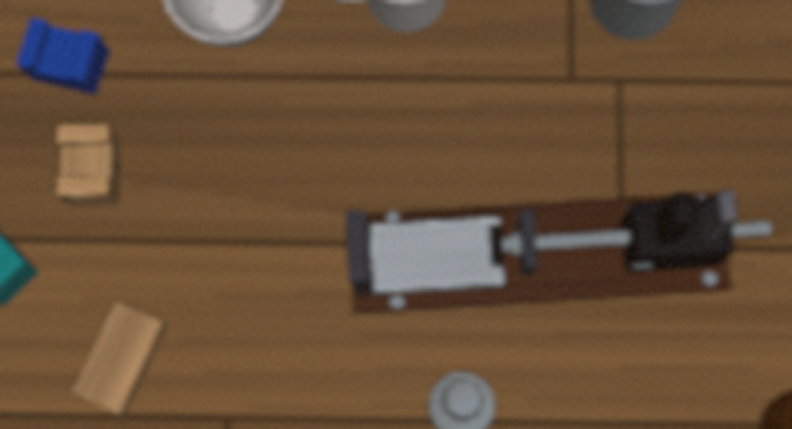

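The crop shows the rest's top at corners (57,125)–(109,197), nearly aligned with the world axes. It also shows the bed corners at (370,222), (500,217), (504,286) and (372,293), and the base's lower edge from (354,312) to (731,289). I'll fit the poses.

```bash
python3 - <<'E'
from h import *
from scipy.optimize import least_squares
m=camera_model("top")
def fit(P,U,x0):
    P=np.array(P,float);U=np.array(U,float)/3.3+[130,140]-.35
    def w(p):
        c,s=np.cos(p[2]),np.sin(p[2]);return np.c_[c*P[:,0]-s*P[:,1]+p[0],s*P[:,0]+c*P[:,1]+p[1],P[:,2]]
    q=least_squares(lambda p:(proj(m,w(p))-U).ravel(),x0)
    print(np.round(q.x,3),np.round(q.fun,1));return q.x
p=fit([[150,-30,30],[35,-30,30],[35,30,30],[150,30,30],[170,45,12],[-170,45,12]],[[370,222],[500,217],[504,286],[372,293],[354,312],[731,289]],[570,-130,1.57])
c,s=np.cos(p[2]),np.sin(p[2])
for n,x in(("seat",118),("pre",103),("handle",-104),("trig",-139),("sqz",-113)):print(n,p[0]+c*x,p[1]+s*x)
print("yaw",np.degrees(p[2]))
q=fit([[32,23,50],[32,-23,50],[-32,23,50],[-32,-23,50]],[[57,126],[109,124],[57,194],[109,198]],[636,274,0])
print(np.degrees(q[2]))
# jaw plate ~ crop (528,240) z~75
j=ray(m,130+528/3.3,140+240/3.3,80);print("jaw mid clampx",(j[:2]-p[:2])@[c,s])
E
```

```text
[ 568.644 -131.551    1.643] [-0.   0.8 -0.4  0.1 -0.2 -0.7  0.4 -0.5 -0.4  0.1  0.5  0.3]
seat 560.1434964245996 -13.857362752152426
pre 561.2240873179263 -28.818389565886136
handle 576.1362416458355 -235.28055959541143
trig 578.6576203969313 -270.1896221607901
sqz 576.7845961818315 -244.25717568365167
yaw 94.1311316438235
[6.38720e+02 2.75015e+02 4.40000e-02] [ 0.3  0.1  0.2  0.2 -0.3  0.7 -0.3 -1. ]
2.502439142832345
jaw mid clampx 13.522410850883993
```

Request:
servo_tool(
  linear=[
    [1,-0.9,0],
    [2,-1.8,-0.2],
    [3,-2.8,-0.4],
    [4,-3.8,-0.6],
    [5,-4.7,-0.8],
  ],
  twist=[0.8,1.6,2.5,3.4,4.2],
  claw=1,
)

```text
time: 0.72
tool_pos: [462.4, 432.6, 220.8]
ee_rot: [[0.999, 0.045, -0.0], [0.045, -0.999, -0.0], [-0.0, 0.0, -1.0]]
contact_force: [-0.2, 0.5, -0.5]
gripper_width: 85.5
finger_force: 0.0
```

Request:
servo_tool(
  linear=[
    [1,-1,-0.2],
    [2,-2,-0.4],
    [3,-3,-0.5],
    [4.4,-4,-0.5],
    [4.4,-4,-0.5],
  ],
  twist=[0,0,0,0,0],
)

```text
time: 1.35
tool_pos: [639.8, 271.1, 200.0]
ee_rot: [[0.999, 0.038, -0.001], [0.038, -0.999, -0.001], [-0.001, 0.001, -1.0]]
contact_force: [-0.3, 0.4, -0.1]
gripper_width: 85.5
finger_force: 0.0
```

```bash
python3 - <<'E'
from h import *
s=r.state();m=camera_model("wrist");im=get_image("wrist")[:,:,::-1]
cv2.imwrite("pics/w1.png",im)
print(s['tool_pos'],np.round(-m['R'].T@m['t']),proj(m,np.array([[639,275,50]])))
np.save("w1.npy",dict(m))
E
```

```text
[639.82105585 271.06943901 200.01294887] [722. 274. 318.] [[246.43751202 184.00772536]]
```

View pics/w1.png

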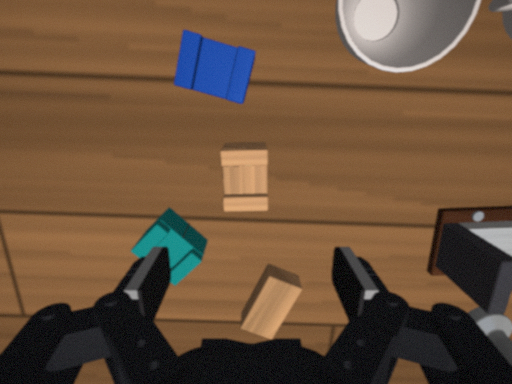

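```bash
python3 - <<'E'
from h import *
m=np.load("w1.npy",allow_pickle=True).item()
for u,v in [(221,150),(268,149),(223,211),(269,210),(245.3,180)]:print(np.round(ray(m,u,v,50),1))
E
```

```text
[671.9 300.3  50. ]
[674.6 255.7  50. ]
[609.2 298.   50. ]
[612.1 251.1  50. ]
[643.1 276.3  50. ]
```

Request:
servo_tool(
  linear=[
    [0.03,0.11,-1],
    [0.03,0.11,-2.2],
    [0.03,0.11,-3.4],
    [0.03,0.11,-4.25],
    [0.03,0.11,-4.25],
  ],
  twist=[0.1,0.1,0.1,0.1,0.1],
)

```text
time: 2.02
tool_pos: [636.0, 278.4, 28.3]
ee_rot: [[0.999, 0.053, -0.005], [0.053, -0.999, -0.004], [-0.005, 0.003, -1.0]]
contact_force: [0.9, -0.4, 0.5]
gripper_width: 85.4
finger_force: 0.0
```

Request:
servo_tool(
  linear=[
    [0,0,0],
    [0,0,0],
    [0,0,0],
    [0,0,0],
    [0,0,0],
  ],
  twist=[0,0,0,0,0],
  claw=-0.3,
  squeeze=25,
)

```text
time: 2.65
tool_pos: [639.6, 279.5, 33.6]
ee_rot: [[0.999, 0.053, 0.003], [0.053, -0.999, 0.002], [0.003, -0.002, -1.0]]
contact_force: [-1.9, 0.8, 6.0]
gripper_width: 46.0
finger_force: 27.5
```

Request:
servo_tool(
  linear=[
    [0,0,1],
    [0,0,2],
    [0,0,3],
    [0,-0.5,3.6],
    [0,-1,3.6],
  ],
  twist=[0,0,0,-1.6,-3.2],
)

```text
time: 3.28
tool_pos: [639.7, 239.0, 179.0]
ee_rot: [[0.959, -0.284, 0.005], [-0.284, -0.959, 0.003], [0.004, -0.004, -1.0]]
contact_force: [-0.0, 0.1, -0.9]
gripper_width: 45.4
finger_force: 26.6
```

Request:
servo_tool(
  linear=[
    [-0.2,-0.8,0],
    [-0.4,-1.6,0],
    [-0.6,-2.4,0],
    [-0.8,-3.2,0],
    [-1,-4,0],
  ],
  twist=[-1.6,-3.2,-4.8,-6.4,-8],
)

```text
time: 3.9
tool_pos: [598.3, 77.6, 176.0]
ee_rot: [[0.43, -0.903, 0.001], [-0.903, -0.43, 0.001], [-0.0, -0.001, -1.0]]
contact_force: [-0.3, 0.2, -1.4]
gripper_width: 46.0
finger_force: 26.5
```

Request:
servo_tool(
  linear=[
    [-0.3,-1,0],
    [-0.6,-1.8,0],
    [-0.96,-2.5,0],
    [-0.96,-2.8,0],
    [-0.96,-2.8,0],
  ],
  twist=[-1.6,-3.2,-3.6,-3.6,-3.6],
)

```text
time: 4.53
tool_pos: [560.7, -33.8, 175.9]
ee_rot: [[0.073, -0.997, 0.001], [-0.997, -0.073, 0.0], [-0.0, -0.001, -1.0]]
contact_force: [0.4, 1.4, -1.3]
gripper_width: 45.4
finger_force: 26.5
```

```bash
python3 - <<'E'
from h import *
s=r.state();m=camera_model("wrist");im=get_image("wrist")[:,:,::-1]
t=get_image("top")[:,:,::-1]
t=cv2.resize(t[170:240,220:370],(512,239),interpolation=cv2.INTER_CUBIC)
cv2.imwrite("pics/w2.png",np.vstack([im[:340],t]))
print(s['tool_pos'],np.round(-m['R'].T@m['t']))
np.save("w2.npy",dict(m))
E
```

```text
[560.67785969 -33.76945216 175.90723603] [ 566. -116.  294.]
```

View pics/w2.png

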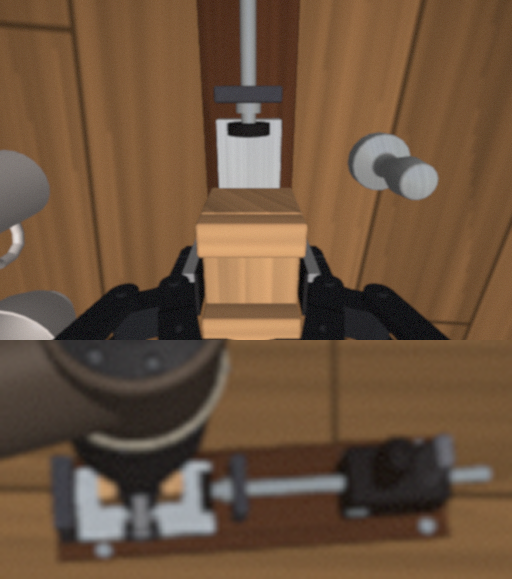

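The wrist view shows the rest held squarely. The bed's front corners are at (217,120) and (280,119), the jaw plate's top edge spans (214–282, 87), and the base edges are at x=207 and x=296 at row 100. Next I'll check the lateral error.

```bash
python3 - <<'E'
from h import *
m=np.load("w2.npy",allow_pickle=True).item()
p=np.array([568.644,-131.551]);a=1.643;c,s=np.cos(a),np.sin(a)
def cl(u,v,z):
    d=ray(m,u,v,z)[:2]-p;return np.round([d@[c,s],d@[-s,c]],1)
for n,u,v,z in[("bedL",217,120,30),("bedR",280,119,30),("bedL2",217,187,30),("bedR2",280,187,30),("jawtopL",214,87,80),("jawtopR",282,87,80),("rod",248,20,61),("restL",197,223,190),("restR",307,223,190)]:print(n,cl(u,v,z))
d=np.array([560.7,-33.8])-p;print(d@[c,s],d@[-s,c])
E
```

```text
bedL [ 36.6 -29.9]
bedR [35.6 27.2]
bedL2 [100.4 -32.3]
bedR2 [100.3  29.3]
jawtopL [  9.8 -25.3]
jawtopR [ 9.7 22.9]
rod [-36.1  -1.3]
restL [ 64.2 -20.6]
restR [64.1 23.7]
98.06939231827542 0.8714512747012911
```

Request:
servo_tool(
  linear=[
    [0.05,0,-0.8],
    [0.05,0,-1.6],
    [0.05,0,-2.4],
    [0.05,0,-2.7],
    [0.05,0,-2.7],
  ],
  twist=[0,0,0,0,0],
)

```text
time: 5.25
tool_pos: [562.3, -32.9, 66.9]
ee_rot: [[0.074, -0.997, -0.001], [-0.997, -0.074, -0.001], [0.0, 0.001, -1.0]]
contact_force: [-0.5, -0.5, -1.5]
gripper_width: 45.5
finger_force: 26.5
```

Request:
servo_tool(
  linear=[
    [0,0,-0.04],
    [0,0,-0.07],
    [0,0,-0.07],
  ],
  twist=[0,0,0],
)

```text
time: 5.62
tool_pos: [562.6, -33.3, 65.2]
ee_rot: [[0.073, -0.997, 0.001], [-0.997, -0.073, 0.0], [-0.0, -0.001, -1.0]]
contact_force: [-0.5, 1.6, -0.9]
gripper_width: 46.0
finger_force: 26.5
```

Request:
servo_tool(
  linear=[
    [0,0,-0.03],
    [0,0,-0.06],
    [0,0,-0.06],
  ],
  twist=[0,0,0],
)

```text
time: 6.0
tool_pos: [562.5, -33.3, 63.5]
ee_rot: [[0.074, -0.997, 0.001], [-0.997, -0.074, -0.0], [0.0, -0.001, -1.0]]
contact_force: [-4.4, 2.4, 11.4]
gripper_width: 45.7
finger_force: 28.1
```

Request:
servo_tool(
  linear=[
    [-0.01,0.12,0.01],
    [-0.02,0.24,0.01],
    [-0.025,0.34,0.01],
    [-0.025,0.34,0.01],
  ],
  twist=[0,0,0,0],
)

```text
time: 6.5
tool_pos: [562.1, -19.8, 63.5]
ee_rot: [[0.074, -0.997, 0.002], [-0.997, -0.074, -0.0], [0.0, -0.002, -1.0]]
contact_force: [-0.5, -2.2, 6.9]
gripper_width: 45.6
finger_force: 27.6
```

Request:
servo_tool(
  linear=[
    [0,0.05,0],
    [-0.005,0.09,0],
    [-0.005,0.09,0],
  ],
  twist=[0,0,0],
)

```text
time: 6.88
tool_pos: [562.0, -16.5, 63.5]
ee_rot: [[0.074, -0.997, 0.002], [-0.997, -0.074, -0.001], [0.001, -0.002, -1.0]]
contact_force: [0.4, -4.1, 7.7]
gripper_width: 45.2
finger_force: 27.5
```

Request:
servo_tool(
  linear=[
    [0,0.04,0],
    [-0.005,0.08,0],
    [-0.005,0.08,0],
  ],
  twist=[0,0,0],
)

```text
time: 7.25
tool_pos: [561.8, -13.3, 63.5]
ee_rot: [[0.074, -0.997, 0.002], [-0.997, -0.074, -0.001], [0.001, -0.002, -1.0]]
contact_force: [0.8, -4.0, 6.9]
gripper_width: 46.0
finger_force: 27.5
```

Request:
servo_tool(
  linear=[
    [0,0.03,0],
    [-0.003,0.06,0],
    [-0.003,0.06,0],
  ],
  twist=[0,0,0],
)

```text
time: 7.62
tool_pos: [561.7, -11.2, 63.5]
ee_rot: [[0.074, -0.997, 0.002], [-0.997, -0.074, -0.001], [0.001, -0.002, -1.0]]
contact_force: [1.2, -4.8, 7.5]
gripper_width: 45.6
finger_force: 27.5
```

Request:
servo_tool(
  linear=[
    [0,0.03,0],
    [-0.003,0.06,0],
    [-0.003,0.06,0],
  ],
  twist=[0,0,0],
)

```text
time: 8.0
tool_pos: [561.7, -11.0, 63.5]
ee_rot: [[0.074, -0.997, 0.001], [-0.997, -0.074, -0.004], [0.004, -0.001, -1.0]]
contact_force: [4.8, -20.6, 3.4]
gripper_width: 45.5
finger_force: 27.2
```

Request:
servo_tool(
  linear=[
    [0,-0.03,0],
    [0,-0.03,0],
  ],
  twist=[0,0],
)

```text
time: 8.25
tool_pos: [561.7, -11.1, 63.5]
ee_rot: [[0.074, -0.997, 0.002], [-0.997, -0.074, -0.002], [0.002, -0.001, -1.0]]
contact_force: [2.3, -12.6, 5.3]
gripper_width: 45.5
finger_force: 27.3
```

Request:
servo_tool(
  linear=[
    [0,0,0],
    [0,0,0],
    [0,0,0],
    [0,0,0],
  ],
  twist=[0,0,0,0],
  claw=0.5,
)

```text
time: 8.75
tool_pos: [560.6, -9.1, 62.4]
ee_rot: [[0.074, -0.997, -0.0], [-0.997, -0.074, 0.0], [-0.0, 0.0, -1.0]]
contact_force: [-0.2, 0.8, 0.9]
gripper_width: 64.0
finger_force: 0.0
```

Request:
servo_tool(
  linear=[
    [0,0,0.8],
    [0,0,1.8],
    [0,0,2.8],
    [0,-0.8,3.6],
    [0,-1.5,4.4],
  ],
  twist=[0,0,0,0,0],
)

```text
time: 9.38
tool_pos: [560.5, -69.7, 239.8]
ee_rot: [[0.074, -0.997, 0.0], [-0.997, -0.074, 0.0], [-0.0, -0.0, -1.0]]
contact_force: [1.1, -0.3, 0.7]
gripper_width: 64.3
finger_force: 0.0
```

```bash
python3 - <<'E'
from h import *
s=r.state();m=camera_model("wrist");im=get_image("wrist")[:,:,::-1]
t=get_image("side")[:,:,::-1]
t=cv2.resize(t[170:310,190:310],(471,550),interpolation=cv2.INTER_CUBIC)
w=cv2.resize(im,None,fx=.64,fy=.64)
o=np.zeros((550,800,3),np.uint8);o[:,:471]=t;o[:246,471:799]=w
cv2.imwrite("pics/w3.png",o)
cv2.imwrite("pics/w3raw.png",im)
print(s['tool_pos'])
np.save("w3.npy",dict(m))
E
```

```text
[560.48517477 -69.69822088 239.79058538]
```

View pics/w3.png

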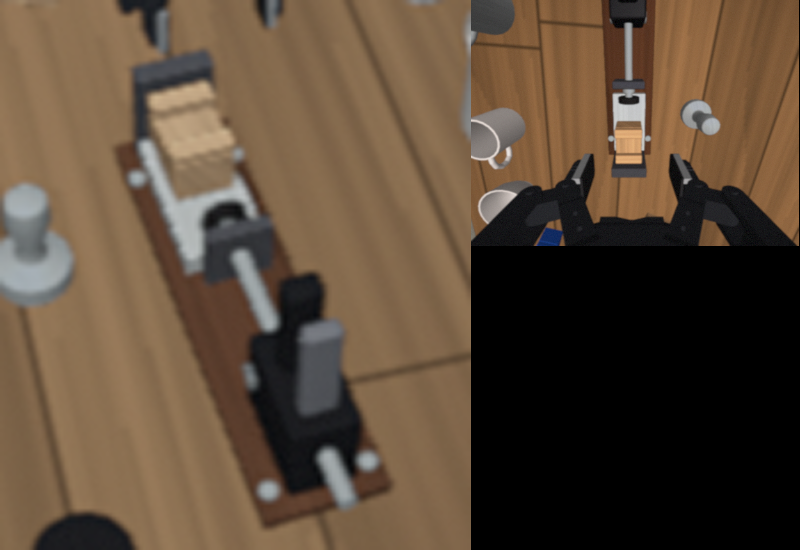

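The rest sits on the bed against the fixed jaw and the gripper is clear of it. The pad is free of it. Next I'll go to the trigger.

Request:
servo_tool(
  linear=[
    [0.1,-0.8,0],
    [0.2,-1.6,0],
    [0.3,-2.4,0],
    [0.4,-3.2,0],
    [0.44,-4,0],
  ],
  twist=[1.6,3.2,4.8,6.4,8],
  claw=1,
)

```text
time: 10.1
tool_pos: [578.3, -229.8, 237.7]
ee_rot: [[0.794, -0.608, -0.001], [-0.608, -0.794, 0.0], [-0.001, 0.0, -1.0]]
contact_force: [-0.0, -0.4, -0.6]
gripper_width: 85.2
finger_force: 0.0
```

Request:
servo_tool(
  linear=[
    [0,-0.3,0],
    [0,-0.36,0],
    [0,-0.36,0],
    [0,-0.36,0],
    [0,-0.36,0],
  ],
  twist=[1.6,3.2,4.8,6.4,7],
)

```text
time: 10.72
tool_pos: [578.1, -243.2, 237.6]
ee_rot: [[0.997, 0.077, -0.001], [0.077, -0.997, 0.0], [-0.001, -0.001, -1.0]]
contact_force: [0.5, 0.5, 0.0]
gripper_width: 85.9
finger_force: 0.0
```

```bash
python3 - <<'E'
from h import *
s=r.state();m=camera_model("wrist");im=get_image("wrist")[:,:,::-1]
cv2.imwrite("pics/w4.png",im)
print(s['tool_pos'],np.round(-m['R'].T@m['t']))
np.save("w4.npy",dict(m))
p=np.array([568.644,-131.551]);a=1.643;c,sn=np.cos(a),np.sin(a)
for x in(-94,-114,-132,-146):
  P=[[p[0]+c*x-sn*y,p[1]+sn*x+c*y,165] for y in(-13,13)];print(x,np.round(proj(m,np.array(P))).tolist())
E
```

```text
[ 578.09066192 -243.21339057  237.62020813] [ 660. -237.  356.]
-94 [[225.0, 199.0], [226.0, 232.0]]
-114 [[253.0, 200.0], [253.0, 232.0]]
-132 [[278.0, 200.0], [277.0, 232.0]]
-146 [[298.0, 200.0], [296.0, 232.0]]
```

View pics/w4.png

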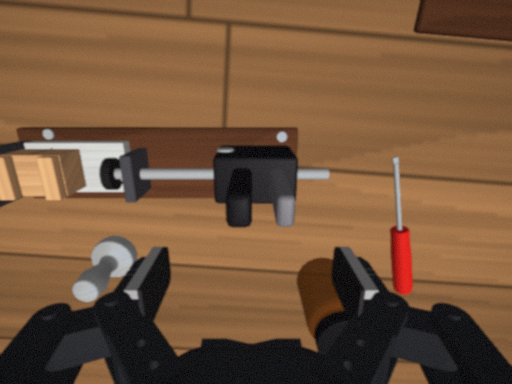

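The wrist view shows the handle top at columns 226–252 and the trigger top at 274–295, both reaching row 226. That is within 2–4 mm of the model, so I'll correct x by +3 and y by +1. The pad's front edge is near (103,173) and the rest's rear top edge near (83,192).

Request:
servo_tool(
  linear=[
    [0.07,0.03,-0.6],
    [0.07,0.03,-1.4],
    [0.07,0.03,-2.2],
    [0.07,0.03,-2.45],
    [0.07,0.03,-2.45],
  ],
  twist=[-0.05,-0.05,-0.05,-0.05,-0.05],
)

```text
time: 11.4
tool_pos: [581.0, -242.4, 140.2]
ee_rot: [[0.998, 0.068, -0.001], [0.068, -0.998, -0.0], [-0.001, -0.0, -1.0]]
contact_force: [0.7, -0.0, 0.2]
gripper_width: 85.0
finger_force: 0.0
```

```bash
python3 - <<'E'
from h import *
p=np.array([568.644,-131.551]);a=1.643;c,s=np.cos(a),np.sin(a)
def cl(m,u,v,z):
    d=ray(m,u,v,z)[:2]-p;return np.round([d@[c,s],d@[-s,c]],1)
m=np.load("w4.npy",allow_pickle=True).item()
print("padfront",cl(m,103,173,55),"plate back top",cl(m,148,151,80),"plate front-top",cl(m,134,153,80),"rest rear top",cl(m,83,192,80), cl(m,80,152,80))
m=camera_model("top")
im=get_image("top")[:,:,::-1]
o=cv2.resize(im[195:240,230:360],None,fx=6,fy=6,interpolation=cv2.INTER_CUBIC)
sd=get_image("side")[:,:,::-1]
o2=cv2.resize(sd[180:250,200:330],None,fx=4,fy=4,interpolation=cv2.INTER_CUBIC)
w=np.zeros((270+280,780,3),np.uint8);w[:270]=o;w[270:,:520]=o2
cv2.imwrite("pics/t5.png",w);print(r.state()['tool_pos'])
E
```

```text
padfront [50.  -2.5] plate back top [-11.2 -31.7] plate front-top [  2.8 -29.7] rest rear top [60.4 11.1] [ 55.7 -30.4]
[ 581.85988477 -242.64913796  141.7167207 ]
```

View pics/t5.png

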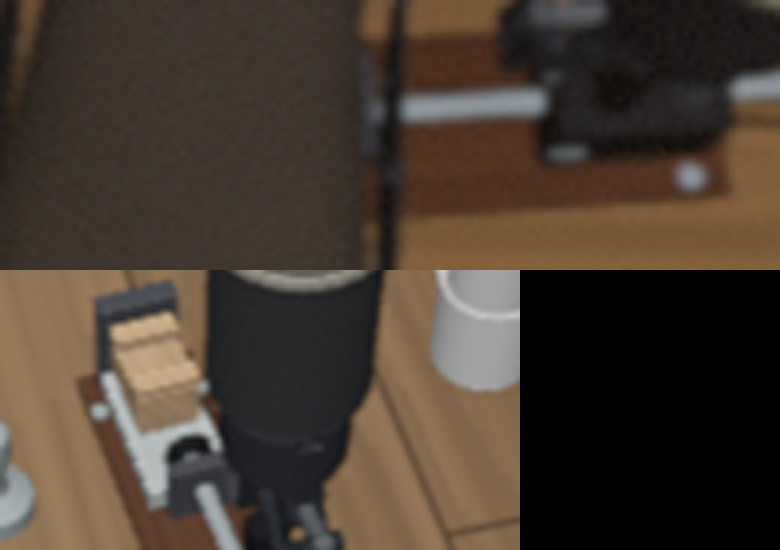

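The side view still shows the pad, jaw plate and rest clearly: plate near zoomed (203,480), pad near (187,450). The top view is blocked by the arm. First stroke.

Request:
servo_tool(
  linear=[
    [0,0,0],
    [0,0,0],
    [0,0,0],
    [0,0,0],
    [0,0,0],
  ],
  twist=[0,0,0,0,0],
  claw=-0.2,
  squeeze=30,
)

```text
time: 12.12
tool_pos: [582.3, -242.4, 143.6]
ee_rot: [[0.998, 0.07, 0.004], [0.07, -0.998, -0.001], [0.004, 0.001, -1.0]]
contact_force: [-3.1, 3.9, 13.5]
gripper_width: 37.1
finger_force: 32.6
```

```bash
cat > jaw.py <<'E'
from h import *
p=np.array([568.644+1.3,-131.551]);a=1.643;c,s=np.cos(a),np.sin(a)
def W(x,y,z):return [p[0]+c*x-s*y,p[1]+s*x+c*y,z]
m=camera_model("side")
ref=cv2.imread("pics/side0.png")
im=get_image("side")[:,:,::-1];cv2.imwrite("pics/side_last.png",im)
# template: plate region as it was at jaw x=20, warped by plane homography for the plate's back face at x=xj-12
def rect(xj):return np.float32(proj(m,np.array([W(xj-12,y,z) for y,z in((-26,82),(26,82),(26,30),(-26,30))])))
D=np.float32([[0,0],[52,0],[52,52],[0,52]])
def patch(i,xj):return cv2.warpPerspective(i,cv2.getPerspectiveTransform(rect(xj),D),(52,52))
T=patch(ref,20)
xs=np.arange(0,95,.5);sc=[cv2.matchTemplate(patch(im,x),T,cv2.TM_CCOEFF_NORMED)[0,0] for x in xs]
i=int(np.argmax(sc));print("jaw(+20 assumed)",xs[i],round(float(sc[i]),3))
E
python3 jaw.py
```

```text
jaw(+20 assumed) 33.0 0.955
```

Request:
servo_tool(
  linear=[
    [0,0,0],
    [0,0,0],
    [0,0,0],
    [0,0,0],
    [0,0,0],
  ],
  twist=[0,0,0,0,0],
  claw=0.8,
)

```text
time: 12.8
tool_pos: [581.0, -242.5, 140.4]
ee_rot: [[0.998, 0.068, -0.0], [0.068, -0.998, 0.0], [-0.0, -0.0, -1.0]]
contact_force: [-0.2, 0.7, -0.7]
gripper_width: 76.7
finger_force: 0.0
```

Request:
servo_tool(
  linear=[
    [0,0,0],
    [0,0,0],
    [0,0,0],
    [0,0,0],
    [0,0,0],
  ],
  twist=[0,0,0,0,0],
  claw=-0.2,
)

```text
time: 13.42
tool_pos: [581.9, -242.5, 142.7]
ee_rot: [[0.998, 0.07, 0.002], [0.07, -0.998, -0.001], [0.002, 0.001, -1.0]]
contact_force: [-3.1, 3.8, 13.0]
gripper_width: 37.2
finger_force: 32.9
```

```bash
python3 jaw.py
```

```text
jaw(+20 assumed) 50.0 0.847
```

Request:
servo_tool(
  linear=[
    [0,0,0],
    [0,0,0],
    [0,0,0],
    [0,0,0],
    [0,0,0],
  ],
  twist=[0,0,0,0,0],
  claw=0.8,
)

```text
time: 14.1
tool_pos: [581.0, -242.5, 140.4]
ee_rot: [[0.998, 0.068, -0.0], [0.068, -0.998, 0.0], [-0.0, -0.0, -1.0]]
contact_force: [-0.6, -0.2, 0.1]
gripper_width: 76.8
finger_force: 0.0
```

Request:
servo_tool(
  linear=[
    [0,0,0],
    [0,0,0],
    [0,0,0],
    [0,0,0],
    [0,0,0],
  ],
  twist=[0,0,0,0,0],
  claw=0.08,
)

```text
time: 14.72
tool_pos: [581.9, -244.3, 142.1]
ee_rot: [[0.998, 0.069, 0.002], [0.069, -0.998, -0.003], [0.002, 0.003, -1.0]]
contact_force: [-0.0, -7.4, 5.5]
gripper_width: 46.2
finger_force: 3.7
```

```bash
python3 jaw.py;python3 - <<'E'
from h import *
s=r.state();print(s['tool_pos'],s['contact_force'],s['gripper_width'],s['finger_force'])
w=get_image("wrist")[:,:,::-1];sd=cv2.imread("pics/side_last.png")
a=cv2.resize(sd[185:245,205:265],(400,400),interpolation=cv2.INTER_CUBIC)
b=cv2.resize(w[90:290,0:200],(400,400),interpolation=cv2.INTER_CUBIC)
cv2.imwrite("pics/v9.png",np.hstack([a,b]))
E
```

```text
jaw(+20 assumed) 58.5 0.854
[ 581.94545798 -244.32216621  142.09541151] [ 0.89647462 -7.44983047  4.6036416 ] 46.24006978929187 3.705519586801529
```

View pics/v9.png

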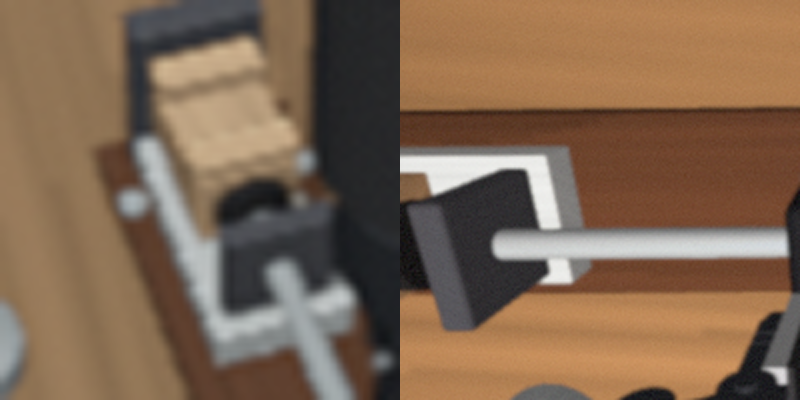

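The pad is at or within a few mm of the rest, and the net force of about 7.4 N is just free drag. I'll release for a fresh stroke and then close in steps while watching the force.

Request:
servo_tool(
  linear=[
    [0,0,0],
    [0,0,0],
    [0,0,0],
    [0,0,0],
    [0,0,0],
  ],
  twist=[0,0,0,0,0],
  claw=0.8,
)

```text
time: 15.45
tool_pos: [581.1, -242.4, 140.5]
ee_rot: [[0.998, 0.068, -0.0], [0.068, -0.998, 0.0], [-0.0, -0.0, -1.0]]
contact_force: [-0.3, 0.7, -0.3]
gripper_width: 76.9
finger_force: 0.0
```

Request:
servo_tool(
  linear=[
    [0,0.02,0],
    [0,0.02,0],
    [0,0.02,0],
    [0,0.02,0],
    [0,0.02,0],
  ],
  twist=[0,0,0,0,0],
  claw=0.2,
  squeeze=40,
)

```text
time: 16.08
tool_pos: [581.8, -243.5, 142.0]
ee_rot: [[0.998, 0.069, 0.002], [0.069, -0.998, -0.003], [0.002, 0.003, -1.0]]
contact_force: [-0.9, -8.1, 4.8]
gripper_width: 51.4
finger_force: 3.8
```

Request:
servo_tool(
  linear=[
    [0,0,0],
    [0,0,0],
    [0,0,0],
    [0,0,0],
  ],
  twist=[0,0,0,0],
  claw=0.1,
)

```text
time: 16.58
tool_pos: [581.9, -243.9, 142.3]
ee_rot: [[0.998, 0.069, 0.002], [0.069, -0.998, -0.003], [0.002, 0.003, -1.0]]
contact_force: [0.0, -8.9, 5.1]
gripper_width: 47.2
finger_force: 4.8
```

Request:
servo_tool(
  linear=[
    [0,0,0],
    [0,0,0],
    [0,0,0],
    [0,0,0],
  ],
  twist=[0,0,0,0],
  claw=0.04,
)

```text
time: 17.08
tool_pos: [582.0, -244.2, 142.5]
ee_rot: [[0.998, 0.069, 0.003], [0.069, -0.998, -0.004], [0.002, 0.004, -1.0]]
contact_force: [-0.1, -10.9, 6.1]
gripper_width: 44.6
finger_force: 5.4
```

```bash
python3 jaw.py
```

```text
jaw(+20 assumed) 66.5 0.864
```

Request:
servo_tool(
  linear=[
    [0,0.04,0],
    [0,0.07,0],
    [0,0.07,0],
    [0,0.07,0],
  ],
  twist=[0,0,0,0],
  claw=0.0,
)

```text
time: 17.62
tool_pos: [581.9, -242.1, 142.7]
ee_rot: [[0.998, 0.069, 0.002], [0.069, -0.998, -0.004], [0.002, 0.005, -1.0]]
contact_force: [-1.1, -14.3, 6.3]
gripper_width: 42.6
finger_force: 6.9
```

```bash
python3 jaw.py
```

```text
jaw(+20 assumed) 69.0 0.875
```

Request:
servo_tool(
  linear=[
    [0,0,0],
    [0,0,0],
    [0,-0.03,0],
    [0,-0.06,0],
    [0,-0.06,0],
  ],
  twist=[0,0,0,0,0],
  claw=-0.2,
)

```text
time: 18.3
tool_pos: [582.0, -242.3, 143.3]
ee_rot: [[0.998, 0.07, 0.003], [0.07, -0.998, -0.002], [0.003, 0.003, -1.0]]
contact_force: [-3.2, 0.0, 14.0]
gripper_width: 36.8
finger_force: 45.9
```

Request:
servo_tool(
  linear=[
    [0,-0.02,0],
    [0,-0.02,0],
    [0,-0.02,0],
    [0,-0.02,0],
  ],
  twist=[0,0,0,0],
)

```text
time: 18.8
tool_pos: [582.1, -242.4, 143.3]
ee_rot: [[0.998, 0.07, 0.003], [0.07, -0.998, -0.002], [0.003, 0.002, -1.0]]
contact_force: [-3.8, 4.5, 15.0]
gripper_width: 37.0
finger_force: 47.7
```

```bash
python3 jaw.py;python3 - <<'E'
from h import *
w=get_image("wrist")[:,:,::-1];sd=cv2.imread("pics/side_last.png")
a=cv2.resize(sd[185:235,210:260],(400,400),interpolation=cv2.INTER_CUBIC)
b=cv2.resize(w[120:270,0:150],(400,400),interpolation=cv2.INTER_CUBIC)
cv2.imwrite("pics/v10.png",np.hstack([a,b]))
E
```

```text
jaw(+20 assumed) 70.5 0.873
```

View pics/v10.png

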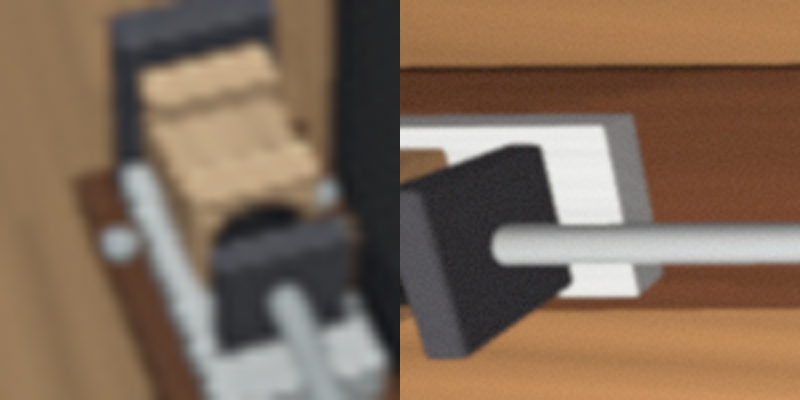

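The wrist crop shows the jaw plate's lower back corners at (540,147) and (570,283), and the bed's end edge from (605,125) to (638,297). I'll compute the jaw position relative to the bed end.

```bash
python3 - <<'E'
from h import *
p=np.array([568.644,-131.551]);a=1.643;c,s=np.cos(a),np.sin(a)
m=camera_model("wrist")
k=150/400
for n,u,v,z in[("plate",540,147,30),("plate",570,283,30),("top",428,190,80),("top",467,357,80),("bed",605,125,30),("bed",638,297,30)]:
    d=ray(m,(u-400)*k,120+v*k,z)[:2]-p;print(n,np.round([d@[c,s],d@[-s,c]],1))
s=r.state();print(s['contact_force'],s['gripper_width'],s['time'])
E
```

```text
plate [ 55.7 -24.7]
plate [56.1 22.7]
top [ 50.4 -27. ]
top [52.8 21.1]
bed [ 33.7 -31.8]
bed [34.2 27.9]
[-3.63627206  3.64085656 14.44001966] 36.86130015443305 18.9
```

```bash
python3 -c "
from bench import ticket;print(ticket.hand_in())"
```

```text
the job is handed in; nothing more can be done
None
```

The rest is seated against the fixed jaw and released, and I handed the job in at about 19 s still holding the trigger fully squeezed, with the pad pressed in an estimated 7 mm, about half its travel (camera range 5–9 mm).

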